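# Blow the filing dust off a silver beaker

### The arm

A 6-joint arm with a two-finger parallel gripper is mounted at the origin on the work surface. World frame = base frame: x ahead of the robot, y to its left, z up, the work surface at z = 0. Lengths are in m, angles in rad, forces in N, time in s.
With the tool pointing down it reaches from about 0.3 to 0.775 m from the base axis. Payload 14.6 kg.
Tool frame: the origin (TCP) lies midway between the tips of the shut fingers; the grasp point (between the pads) lies 19 mm behind it (tcp_to_grasp is the distance from the TCP to the grasp point, in m); z points along the fingers, y is the line along which they close (so a half turn about z gives the same grasp; the last joint's range is limited). The gripper opens to 94 mm and grips with 3 to 60 N. Pads are 16 mm wide; open, the fingers measure 119 mm over their backs; the gripper's body (75 mm by 177 mm) begins 78 mm behind the grasp point.
Start: joints at [-1.398, 0.3, 1.521, -0, 1.321, -0.067], TCP at [0.131, -0.534, 0.205] pointing down, gripper open.
Joint ranges: [-3.03, 3.03], [-0.79, 2.21], [0.23, 2.52], [-1.04, 4.18], [0, 3.07], [-2.55, 2.55]. Speed limits (rad/s): [2.22, 2.22, 2.57, 3.14, 3.14, 3.14].

### API

Orientations are given as [roll, pitch, yaw] about the fixed x, y, z axes, in that order (R = Rz(yaw) Ry(pitch) Rx(roll)).
In Python, from station import * gives the robot as it stands.
- The arm moves only by the tool send_rows, never from a script. Its argument "motion" is a list of rows, each a list of 3 entries, a list of its own where there are three numbers: the shift along the tool's x, y, z in units of 0.03 m (1.0 is 0.03 m), then the turn, a rotation vector about the tool's x, y, z in units of 0.12 rad (1.0 is 0.12 rad), then the opening, from -1 (shut) to 1 (fully open). In form: [[[x, y, z], [rx, ry, rz], grip], ...]. A call has 1 to 12 rows; each row shifts and turns the commanded pose from where the row before left it, along the tool's axes as they then stand; what a row does not reach is not made up. A row lasts 1/10 s, in which the tool goes at most 50 mm and 8.59 degrees, less where a joint would pass 70% of its speed; a pose out of reach is approached as far as the arm can. A call with a number of a shift or a turn outside -1 to 1 is refused whole. A call with a gripper value outside its range is refused whole. The fingers move at their own pace and stop on an object; "squeeze" is the grip in N (left out, the last holds). Time passes only in rows, so rows that do not move let the fingers close. It gives the time, the measured TCP pose, the force, the opening and the grip force at its end, in the units of the state.
- get_obs(): the state, without advancing time (a new reading comes with each control period).
- camera(name): name is "scene" or "side" or "wrist"; returns a dict with "pixels" (384x512x3 uint8, red, green, blue), "depth" (384x512 float32, m along the optical axis (not along the pixel's ray), 0 where there is no reading), "fx", "fy", "cx", "cy" (pixels), "rvec" (rotation vector, rad) and "tvec" (3), from world to camera coordinates, as OpenCV has them. Camera axes: x right, y down, z forward; pixel columns grow to the right and rows downward; lengths in m; the calibration is good to about 2 mm. The wrist camera is an equidistant fisheye: a pixel r from the principal point sees the ray r / f radians off the axis. A picture is of the moment at which its call begins.
- hand_in(): hands the job in; it is judged then, once.
The state is a dict: "time_s": time; "qpos": joint angles; "joint_vel": joint speeds; "tau": joint torques, N m; "ee_pos": TCP position; "eef_rot": TCP orientation; "force": force on the tool from outside, world axes, zero at the start; "moment": the same for the moment, N m; "grip_width": finger opening in m; "grip_force": force on a finger pad.
Only numpy, scipy, OpenCV 4.12 (cv2) and the standard library are available. Lean on these libraries where they do the work, as an engineer would, in place of code of your own. Each camera call takes 0.05 s, during which the arm holds its last target. There are 200 camera calls.

### The job

Stand the silver-coloured beaker upright, wholly on the round cork pad in front of the blue air can; set it down, do not drop it. Only then press the can's red sprung cap all the way down for a moment and let it spring back up, with the beaker still standing on the pad. Leave the copper beaker and everything else on the bench where they are.

Things in the scene. Friction and masses are not known exactly. Their poses are not given: they have to be found in the camera images.
- silver_beaker: silver-grey open beaker, round, 50 mm high, 42 mm across at the foot, 46 mm at the rim, wall 3 mm, about 0.1 kg; stands upright on the bench, mouth up; origin at the centre of its underside, z up along its axis
- copper_beaker: copper-coloured beaker of the same shape and size; to be left where it is (origin at the centre of its underside)
- station: wooden block fixed to the bench, 120 x 280 x 20 mm (x, y, z), yawed at random; origin at the centre of its underside. A blue and white air can (52 mm across, clamped and fixed) stands on it, axis at y = -75 mm; the cork pad lies at y = +75 mm. The can reaches 166 mm above the bench; a clamp on its -x side reaches out to x = -39 mm and 70 mm up
- pad (a point): centre of the top face of the round cork pad: 80 mm across, 4 mm thick, top 24 mm above the bench
- cap_top (a point): centre of the flat top of the can's red cap, 196 mm above the bench when up; the cap is 34 mm across and 20 mm high, with a thin red nozzle tube that reaches 49 mm from the axis towards the pad, just below the cap's top; the point moves with the cap
- cap (a joint): travel of the sprung cap, m: 0 up, 0.008 fully down; the spring takes 2.5 N to start and 5 N fully down, and brings it back up
- hammer: hammer with wooden handle lying on the bench; bystander
- brush: brush lying on the bench; bystander
- jar: white jar, 60 mm across, 75 mm high; bystander
- tin: flat steel tin with blue lid, 112 x 82 x 41 mm; bystander
- pot: amber glass pot, 52 mm across, 60 mm high; bystander
- graver: wooden-handled hand tool lying on the bench; bystander
Things that resemble listed ones, but are neither listed nor needed, are in the scene too. Leave any green or purple look-alike of the silver_beaker alone.

How it is judged:
On the way, in this order (a step that is already met when the one before it is completed fails the run):
1. the silver beaker stands released on the cork pad, the cap still up (horizontal distance between silver_beaker and pad below 0.019 m and z of silver_beaker in the frame of pad between -0.003 and 0.004 m and angle between silver_beaker's own z axis and vertical below 0.1 rad and contact force between the fingers and silver_beaker below 0.1 N and linear speed of silver_beaker below 0.02 m/s and value of joint cap below 0.002 m), for 0.2 s.
2. the cap is pressed down (6 of its 8 mm or more) while the beaker stands on the pad (horizontal distance between silver_beaker and pad below 0.019 m and z of silver_beaker in the frame of pad between -0.003 and 0.004 m and angle between silver_beaker's own z axis and vertical below 0.1 rad and value of joint cap above 0.006 m), for 0.1 s.
At the end, for the whole second after the job is handed in: the silver beaker stands upright (within 0.1 rad), at rest and released, on the cork pad with its centre within 19 mm of the pad's centre, and the cap is back up (within 1.5 mm) (horizontal distance between silver_beaker and pad below 0.019 m and z of silver_beaker in the frame of pad between -0.003 and 0.004 m and angle between silver_beaker's own z axis and vertical below 0.1 rad and contact force between the fingers and silver_beaker below 0.1 N and linear speed of silver_beaker below 0.02 m/s and value of joint cap below 0.0015 m); the robot touches nothing.
It fails at once if the cap is pressed (over 4 mm) while the silver beaker is not on the pad (value of joint cap above 0.004 m and not (horizontal distance between silver_beaker and pad below 0.019 m and z of silver_beaker in the frame of pad between -0.003 and 0.004 m and angle between silver_beaker's own z axis and vertical below 0.1 rad)).
It fails at once if the silver beaker is dropped (falls freely faster than 0.6 m/s) (contact force between silver_beaker and anything else below 0.02 N and linear speed of silver_beaker above 0.6 m/s).
It fails at once if the silver beaker is tipped over (more than 1 rad) (angle between silver_beaker's own z axis and vertical above 1 rad).
It fails at once if the copper beaker or another bystander is moved by more than 25 mm (distance of any of copper_beaker, hammer, brush, jar, tin, pot, graver from where it was at the start of the episode above 0.025 m).
It also fails if it takes over 48 s, if anything falls off the work surface, if the arm or the gripper's body presses on something with over 40 N, if the wrist force passes 120 N, or if a joint passes its speed limit or range.

## Working session

There is one attempt and no reset: what is moved stays moved. The work goes in short steps, Python scripts to look and compute and a tool call to move; the robot and the scene stay as the last step left them, time stands still between calls to the robot, and variables do not carry over. Pictures are saved under pics/ and viewed, at most 10 in all, crops included, and the job is handed in when it is done.

Besides the shell and the picture viewer there is one more tool, called as a command line: name --argument value ..., lists and objects as JSON in quotes. send_rows: Moves the arm, as the interface text tells. Its arguments: {"type":"object","properties":{"motion":{"type":"array"},"squeeze":{"type":"number"}},"required":["motion"]}

```bash
mkdir -p pics; ls; cat > h.py <<'E'
from station import *
import numpy as np, cv2
from scipy.spatial.transform import Rotation as R
def cloud(c):
    h,w=c["depth"].shape; v,u=np.mgrid[:h,:w]; d=c["depth"]
    P=np.stack([(u-c["cx"])/c["fx"]*d,(v-c["cy"])/c["fy"]*d,d],-1)
    M=R.from_rotvec(np.ravel(c["rvec"])).as_matrix()
    return (P-np.ravel(c["tvec"]))@M
def save(n,img): cv2.imwrite("pics/"+n,cv2.cvtColor(img,cv2.COLOR_RGB2BGR))
E
python3 - <<'E'
from h import *
s=camera("scene"); d=camera("side")
np.savez("s.npz",**s); np.savez("d.npz",**d)
save("a.png",s["pixels"]); save("b.png",d["pixels"])
print(get_obs())
for c in (s,d): print(c["fx"],c["rvec"],c["tvec"])
E
```

```text
pics
{'time_s': 0.1, 'qpos': array([-1.39758780e+00,  3.00386108e-01,  1.52151923e+00,  2.26418010e-05,
        1.32070390e+00, -6.65879635e-02]), 'joint_vel': array([-0.00111584, -0.00053268, -0.00050549, -0.00035926, -0.00016297,
       -0.00104214]), 'tau': array([-1.58883204e-04, -5.32648695e+01, -3.53288162e+01,  7.08965259e-02,
        2.35083851e-02, -3.63315735e-05]), 'ee_pos': array([ 0.13059624, -0.53402677,  0.20495911]), 'eef_rot': array([-3.14057978e+00, -8.95257559e-05,  2.39790829e-01]), 'force': array([-0.34096038, -0.54349829,  0.62637661]), 'moment': array([-0.0101495 ,  0.02095734, -0.00623639]), 'grip_force': 0.0, 'grip_width': 0.09391008236988792}
477.5473041145455 [ 1.03875568  2.44782693 -1.04300393] [ 0.36870755 -0.18095465  1.91276732]
406.2998094731369 [ 2.28363053 -0.31045538  0.14116227] [-0.53661938  0.17746935  1.4924517 ]
```

View pics/a.png

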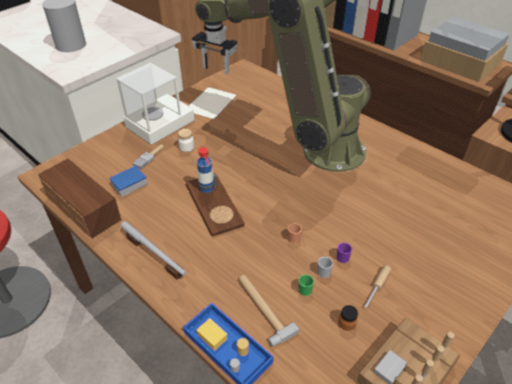

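View pics/b.png

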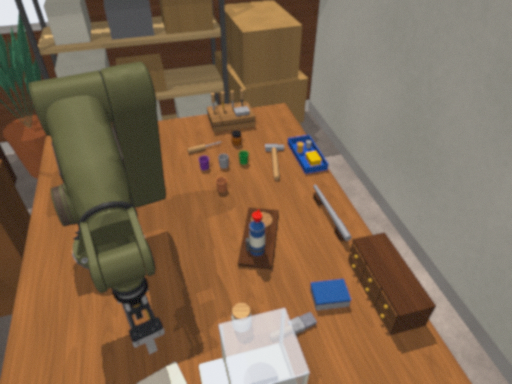

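The scene view shows the silver beaker at (325,267), with copper at (295,233), purple at (344,253) and green at (306,286). The can is at (205,170) with the red cap at (204,153), and the pad is at (221,214). The side view shows the silver beaker at (224,162), the can at (257,235) and the pad behind it at about (265,218).

```bash
cat > m.py <<'E'
from h import *
def reg(c,P,x,y,r):
    m=np.zeros(P.shape[:2],bool); m[y-r:y+r,x-r:x+r]=True; return m&(c["depth"]>0)
def circ(q):
    A=np.c_[2*q[:,:2],np.ones(len(q))]; s=np.linalg.lstsq(A,(q[:,:2]**2).sum(1),rcond=None)[0]
    return s[:2],np.sqrt(s[2]+s[0]**2+s[1]**2)
for n,pts in (("s",dict(silver=(325,267),copper=(295,233),purple=(344,253),green=(306,286),pot=(348,317))),("d",dict(silver=(224,162),copper=(222,187),purple=(204,163),green=(244,158)))):
    c=dict(np.load(n+".npz")); P=cloud(c)
    for k,(x,y) in pts.items():
        q=P[reg(c,P,x,y,16)]; q=q[(q[:,2]>.008)&(q[:,2]<.08)]
        med=np.median(q,0); q=q[np.hypot(*(q-med)[:,:2].T)<.04]
        t=q[q[:,2]>q[:,2].max()-.008]
        print(n,k,len(q),"mean",q.mean(0).round(4),"zmax",q[:,2].max().round(4),"mid",((q.max(0)+q.min(0))/2).round(4),"ext",(q.max(0)-q.min(0)).round(4),"rimmid",((t.max(0)+t.min(0))/2)[:2].round(4),"circ",circ(t))
    hsv=cv2.cvtColor(c["pixels"],cv2.COLOR_RGB2HSV)
    h,sa,v=[hsv[...,i].astype(int) for i in range(3)]
    x,y=(204,155) if n=="s" else (257,217)
    red=reg(c,P,x,y,14)&((h<8)|(h>172))&(sa>170)&(v>120); q=P[red]; q=q[q[:,2]>.15]
    t=q[q[:,2]>.19]; print("cap",len(q),q[:,2].max(),q.mean(0),"top",len(t),t.mean(0),t.min(0),t.max(0))
    # station wood top & pad
    x,y=(213,205) if n=="s" else (258,235)
    m=reg(c,P,x,y,45); w=m&(P[...,2]>.014)&(P[...,2]<.0215); q=P[w].astype(np.float32)
    pd=m&(P[...,2]>.0215)&(P[...,2]<.03)
    cork=m&(v>150)&(sa<140)&(h<25)&(P[...,2]>.016)&(P[...,2]<.03)
    allt=P[m&(P[...,2]>.012)&(P[...,2]<.03)].astype(np.float32)
    print("wood",len(q),cv2.minAreaRect(allt[:,:2].copy()),"cork",cork.sum(),P[cork].mean(0),np.ptp(P[cork],0),"mid",((P[cork].max(0)+P[cork].min(0))/2))
E
python3 m.py
```

```text
s silver 246 mean [0.5064 0.3355 0.0333] zmax 0.0576 mid [0.5051 0.3409 0.0329] ext [0.0492 0.0581 0.0494] rimmid [0.5073 0.3364] circ (array([0.5071809 , 0.33633862]), np.float64(0.021215439473022266))
s copper 221 mean [0.4641 0.1788 0.0343] zmax 0.0565 mid [0.4632 0.1789 0.0324] ext [0.0486 0.0443 0.0481] rimmid [0.4637 0.1794] circ (array([0.46397499, 0.17870707]), np.float64(0.021004609013846237))
s purple 241 mean [0.4206 0.3453 0.0332] zmax 0.0552 mid [0.4195 0.3497 0.0316] ext [0.0479 0.0564 0.0472] rimmid [0.4191 0.345 ] circ (array([0.42011064, 0.34494808]), np.float64(0.021587397700325337))
s green 251 mean [0.5984 0.3359 0.0333] zmax 0.0559 mid [0.5987 0.3354 0.032 ] ext [0.0456 0.0464 0.0479] rimmid [0.5989 0.3363] circ (array([0.59923584, 0.33604367]), np.float64(0.02105832523599818))
s pot 397 mean [0.6115 0.4955 0.0462] zmax 0.0673 mid [0.6051 0.4913 0.0378] ext [0.0496 0.0535 0.059 ] rimmid [0.604  0.4924] circ (array([0.60425336, 0.49202594]), np.float64(0.01643459046351504))
cap 49 0.20369630724160298 [ 0.51544709 -0.19310981  0.19465365] top 40 [ 0.51491772 -0.194
[... 864 characters left out ...]
] circ (array([0.41575251, 0.34213735]), np.float64(0.022120280994315608))
d green 114 mean [0.5933 0.3312 0.0322] zmax 0.0513 mid [0.5943 0.3352 0.0298] ext [0.0452 0.0557 0.043 ] rimmid [0.5948 0.3367] circ (array([0.59397005, 0.33410378]), np.float64(0.021904543329514876))
cap 85 0.1980020573766397 [ 0.50725297 -0.20172428  0.19240635] top 69 [ 0.50745884 -0.20162467  0.19404907] [ 0.491911   -0.21738558  0.19006136] [ 0.52353926 -0.18132664  0.19800206]
wood 1003 ((0.536015510559082, -0.1303771585226059), (0.28670361638069153, 0.12042343616485596), 67.63404846191406) cork 44 [ 0.58386109 -0.06767601  0.02213562] [0.03522572 0.06295348 0.00951842] mid [ 0.58451258 -0.06532567  0.0211112 ]
```

send_rows --motion '[[[0.73, -0.97, 0], [0, 0, 0], 1], [[0.73, -0.97, 0], [0, 0, 0], 1], [[0.73, -0.97, 0], [0, 0, 0], 1], [[0.73, -0.97, 0], [0, 0, 0], 1], [[0.73, -0.97, 0], [0, 0, 0], 1], [[0.73, -0.97, 0], [0, 0, 0], 1], [[0.73, -0.97, 0], [0, 0, 0], 1], [[0.73, -0.97, 0], [0, 0, 0], 1], [[0.73, -0.97, 0], [0, 0, 0], 1], [[0.73, -0.97, 0], [0, 0, 0], 1], [[0.73, -0.97, 0], [0, 0, 0], 1], [[0.73, -0.97, 0], [0, 0, 0], 1]]'

```text
time_s: 1.3
ee_pos: [0.3031, -0.1312, 0.2054]
eef_rot: [3.141, -0.0, 0.239]
force: [0.7, -0.3, 0.3]
grip_width: 0.0939
grip_force: 0.0
```

send_rows --motion '[[[0.73, -0.97, 0], [0, 0, 0], 1], [[0.73, -0.97, 0], [0, 0, 0], 1], [[0.73, -0.97, 0], [0, 0, 0], 1], [[0.73, -0.97, 0], [0, 0, 0], 1], [[0.73, -0.97, 0], [0, 0, 0], 1], [[0.73, -0.97, 0], [0, 0, 0], 1], [[0.73, -0.97, 0], [0, 0, 0], 1], [[0.73, -0.97, 0], [0, 0, 0], 1], [[0.73, -0.97, 0], [0, 0, 0], 1], [[0.73, -0.97, 0], [0, 0, 0], 1], [[0.73, -0.97, 0], [0, 0, 0], 1], [[0.73, -0.97, 0], [0, 0, 0], 1]]'

```text
time_s: 2.5
ee_pos: [0.4755, 0.2705, 0.2051]
eef_rot: [3.141, 0.001, 0.24]
force: [0.4, -1.0, 0.3]
grip_width: 0.0935
grip_force: 0.0
```

send_rows --motion '[[[0.7, -0.92, 0], [0, 0, 0], 1], [[0.7, -0.9, 0], [0, 0, 0], 1], [[0, 0, 0], [0, 0, 0], 1], [[0, 0, 0], [0, 0, 0], 1]]'

```text
time_s: 2.9
ee_pos: [0.5028, 0.332, 0.2046]
eef_rot: [3.141, 0.001, 0.241]
force: [0.2, 0.4, 0.0]
grip_width: 0.094
grip_force: 0.0
```

```bash
cat >> h.py <<'E'
def fishplane(c,u,v,z):
    x=(np.asarray(u,float)-c["cx"]);y=(np.asarray(v,float)-c["cy"]);r=np.hypot(x/c["fx"],y/c["fy"])+1e-9
    k=np.sin(r)/r; d=np.stack([x/c["fx"]*k,y/c["fy"]*k,np.cos(r)],-1)
    M=R.from_rotvec(np.ravel(c["rvec"])).as_matrix(); o=-M.T@np.ravel(c["tvec"]); D=d@M
    return o+D*((z-o[2])/D[...,2])[...,None]
E
python3 - <<'E'
from h import *
o=get_obs(); print(o["time_s"],o["ee_pos"],o["eef_rot"],o["qpos"])
w=camera("wrist"); np.savez("w.npz",**w); save("w.png",w["pixels"]); print(w["fx"],w["cx"],w["cy"])
E
```

```text
2.9 [0.50281506 0.33198756 0.20456477] [3.14104195e+00 1.47738809e-03 2.40516172e-01] [ 5.22823778e-01  4.19413130e-01  1.36172592e+00 -1.19948587e-04
  1.36202592e+00  1.85312848e+00]
297.3186396354542 257.54774951744616 198.03742776654306
```

View pics/w.png

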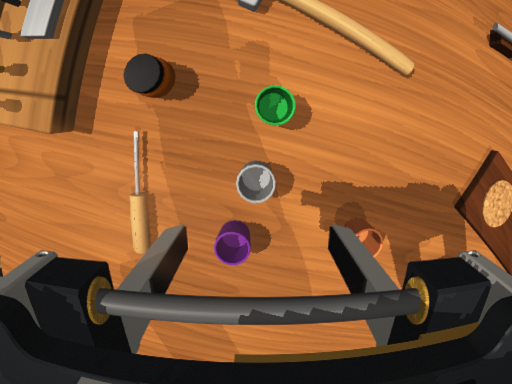

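The wrist view shows the silver beaker at (256,183), with green at (275,105) and purple at (232,243). The finger tips are at (175,235) and (340,235), and both finger lanes beside the silver beaker look clear.

```bash
python3 - <<'E'
from h import *
c=dict(np.load("w.npz")); hsv=cv2.cvtColor(c["pixels"],cv2.COLOR_RGB2HSV)
m=((hsv[...,1]<70)).astype(np.uint8); roi=np.zeros_like(m); roi[155:212,228:285]=1; m*=roi
cs=max(cv2.findContours(m,0,1)[0],key=cv2.contourArea)[:,0]
hull=cv2.convexHull(cs)[:,0]
P=fishplane(c,hull[:,0],hull[:,1],.05)
print(hull.min(0),hull.max(0)); print(cv2.minEnclosingCircle(P[:,:2].astype(np.float32)))
# depth-based
h,w=m.shape; d=c["depth"][150:216,222:290]; 
v,u=np.mgrid[150:216,222:290]; Q=fishplane(c,u,v,0.0); o=-R.from_rotvec(np.ravel(c["rvec"])).as_matrix().T@np.ravel(c["tvec"])
M=R.from_rotvec(np.ravel(c["rvec"])).as_matrix(); D=(Q-o); zc=(D@M.T)[...,2]; X=o+D*(d/zc)[...,None]
t=X[(X[...,2]>.044)&(X[...,2]<.056)]; print(len(t),cv2.minEnclosingCircle(t[:,:2].astype(np.float32)),np.median(X[...,2]), t[:,2].max(), o)
E
```

```text
[236 161] [275 202]
((0.5076000690460205, 0.3361125886440277), 0.024453265592455864)
371 ((0.5053173899650574, 0.33570563793182373), 0.022951483726501465) 0.0009847715338750507 0.05219620189159291 [0.57636344 0.35036549 0.38424977]
```

send_rows --motion '[[[0.11, -0.1, 0.5], [0, 0, 0], 1], [[0, 0, 0.9], [0, 0, 0], 1], [[0, 0, 0.9], [0, 0, 0], 1], [[0, 0, 0.9], [0, 0, 0], 1], [[0, 0, 0.9], [0, 0, 0], 1], [[0, 0, 0.9], [0, 0, 0], 1], [[0, 0, 0.7], [0, 0, 0], 1], [[0, 0, 0.4], [0, 0, 0], 1], [[0, 0, 0.3], [0, 0, 0], 1], [[0, 0, 0], [0, 0, 0], 1], [[0, 0, 0], [0, 0, 0], 1]]'

```text
time_s: 4.05
ee_pos: [0.506, 0.3358, 0.0142]
eef_rot: [-3.141, -0.001, 0.24]
force: [0.4, 1.0, 0.5]
grip_width: 0.0943
grip_force: 0.0
```

send_rows --motion '[[[0, 0, 0], [0, 0, 0], -1], [[0, 0, 0], [0, 0, 0], -1], [[0, 0, 0], [0, 0, 0], -1], [[0, 0, 0], [0, 0, 0], -1], [[0, 0, 0], [0, 0, 0], -1], [[0, 0, 0], [0, 0, 0], -1], [[0, 0, 0], [0, 0, 0], -1], [[0, 0, 0], [0, 0, 0], -1]]' --squeeze 12

```text
time_s: 4.85
ee_pos: [0.5057, 0.3357, 0.0134]
eef_rot: [3.142, 0.0, 0.24]
force: [-0.4, -0.6, 1.3]
grip_width: 0.0458
grip_force: 12.0
```

send_rows --motion '[[[0, 0, -0.3], [0, 0, 0], -1], [[0, 0, -0.6], [0, 0, 0], -1], [[0, 0, -0.8], [0, 0, 0], -1], [[0, 0, -0.8], [0, 0, -0.8], -1], [[0, 0, -0.8], [0, 0, -1], -1], [[0, 0, -0.7], [0, 0, -1], -1], [[0, 0, -0.3], [0, 0, -1], -1], [[0, 0, 0], [0, 0, -1], -1], [[0, 0, 0], [0, 0, -1], -1], [[0, 0, 0], [0, 0, -1], -1], [[0, 0, 0], [0, 0, -1], -1], [[0, 0, 0], [0, 0, 0], -1]]'

```text
time_s: 6.05
ee_pos: [0.5056, 0.3357, 0.143]
eef_rot: [3.141, -0.0, 1.178]
force: [-0.4, 0.2, -0.6]
grip_width: 0.0456
grip_force: 12.0
```

```bash
cat >> h.py <<'E'
def go(x,y,z):
    o=get_obs(); M=R.from_euler("xyz",o["eef_rot"]).as_matrix()
    print(o["ee_pos"].round(4),o["eef_rot"].round(3),o["grip_width"],"units",(M.T@(np.array([x,y,z])-o["ee_pos"])/.03).round(2))
E
python3 -c "
from h import *
go(.567,-.06,.14)"
```

```text
[0.5056 0.3357 0.143 ] [ 3.141 -0.     1.178] 0.04559176604119144 units [-11.4    6.94   0.1 ]
```

send_rows --motion '[[[-0.5, 0.3, 0], [0, 0, 0], -1], [[-0.95, 0.58, 0], [0, 0, 0], -1], [[-0.95, 0.58, 0], [0, 0, 0], -1], [[-0.95, 0.58, 0], [0, 0, 0], -1], [[-0.95, 0.58, 0], [0, 0, 0], -1], [[-0.95, 0.58, 0], [0, 0, 0], -1], [[-0.95, 0.58, 0], [0, 0, 0], -1], [[-0.95, 0.58, 0], [0, 0, 0], -1], [[-0.95, 0.58, 0], [0, 0, 0], -1], [[-0.95, 0.58, 0], [0, 0, 0], -1], [[-0.95, 0.58, 0], [0, 0, 0], -1], [[-0.8, 0.49, 0], [0, 0, 0], -1]]'

```text
time_s: 7.25
ee_pos: [0.5631, -0.0419, 0.1428]
eef_rot: [3.141, 0.0, 1.171]
force: [1.0, -0.1, -0.3]
grip_width: 0.0452
grip_force: 12.0
```

send_rows --motion '[[[-0.4, 0.24, 0], [0, 0, 0], -1], [[-0.2, 0.12, 0], [0, 0, 0], -1], [[0, 0, 0], [0, 0, 0], -1], [[0, 0, 0], [0, 0, 0], -1]]'

```text
time_s: 7.65
ee_pos: [0.5664, -0.0593, 0.1425]
eef_rot: [-3.141, -0.0, 1.176]
force: [-0.7, -0.4, -1.1]
grip_width: 0.0456
grip_force: 12.0
```

```bash
python3 - <<'E'
from h import *
go(.567,-.06,.14)
w=camera("wrist"); np.savez("w2.npz",**w); s=camera("scene"); np.savez("s2.npz",**s)
save("w2.png",np.vstack([w["pixels"][:,:],])); save("s2.png",cv2.resize(s["pixels"][110:250,140:280],None,fx=4,fy=4))
E
```

```text
[ 0.5664 -0.0593  0.1425] [-3.141 -0.     1.176] 0.045553296390541696 units [-0.01  0.03  0.08]
```

View pics/w2.png

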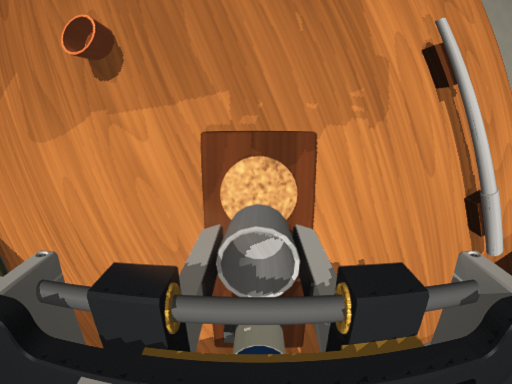

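View pics/s2.png

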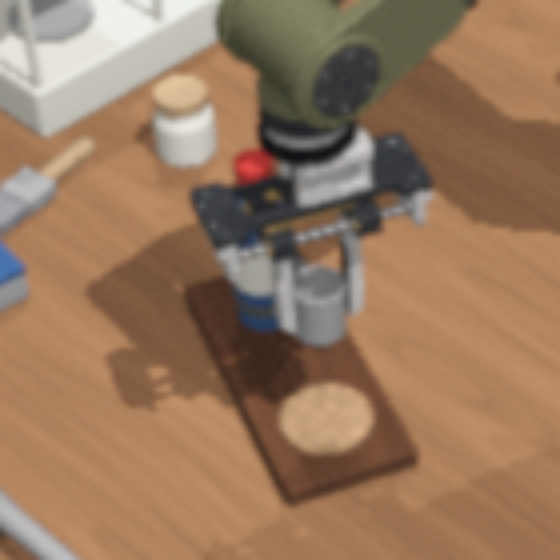

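The wrist view shows the beaker held level at (258,262). The pad's visible arc is centred near (259,193) on a block that sits square to the tool. The scene crop confirms the beaker is upright over the station, clear of the can. I'll get the pad centre from the cork arc.

```bash
python3 - <<'E'
from h import *
from scipy.optimize import least_squares
c=dict(np.load("w2.npz")); hsv=cv2.cvtColor(c["pixels"],cv2.COLOR_RGB2HSV)
m=((hsv[...,2]>150)&(hsv[...,1]>60)).astype(np.uint8); roi=np.zeros_like(m); roi[140:240,210:310]=1; m*=roi
m=cv2.morphologyEx(m,cv2.MORPH_CLOSE,np.ones((5,5),np.uint8))
cs=max(cv2.findContours(m,0,1)[0],key=cv2.contourArea)[:,0]; h=cv2.convexHull(cs)[:,0]; print(h.min(0),h.max(0))
a=cs[cs[:,1]<198]
P=fishplane(c,a[:,0],a[:,1],.024)
f=lambda p:np.hypot(P[:,0]-p[0],P[:,1]-p[1])-p[2]
r=least_squares(f,[.567,-.06,.04],loss="soft_l1",f_scale=.001); print(r.x,np.abs(f(r.x)).mean())
# block edge yaw + beaker foot offset check
m2=((hsv[...,2]<110)&(hsv[...,2]>40)&(hsv[...,1]>100)).astype(np.uint8)
for row in (140,170,195):
    x=np.where(m2[row,190:330])[0]+190; L=fishplane(c,np.array([x[0],x[-1]]),np.array([row,row]),.02); print(row,x[0],x[-1],L.round(4)[:,:2].tolist(),np.linalg.norm(L[0]-L[1]))
x=np.arange(205,313); yv=[np.where(m2[120:160,i])[0] for i in x]; pts=np.array([(i,120+q[0]) for i,q in zip(x,yv) if len(q)])
L=fishplane(c,pts[[3,-4],0],pts[[3,-4],1],.02); print("far edge",L.round(4))
E
```

```text
[220 156] [297 219]
[ 0.5674285  -0.05960494  0.03983261] 0.0002659148854073243
140 206 315 [[0.5399, 0.013], [0.6429, -0.0298]] 0.11155653280414529
170 202 315 [[0.5232, -0.0138], [0.6318, -0.0591]] 0.11767735938204824
195 203 314 [[0.5128, -0.0386], [0.6215, -0.0839]] 0.11780263491661566
far edge [[ 0.5451  0.0197  0.02  ]
 [ 0.6401 -0.0199  0.02  ]]
```

send_rows --motion '[[[0, 0.03, 0.4], [0, 0, 0], -1], [[0, 0, 0.7], [0, 0, 0], -1], [[0, 0, 0.7], [0, 0, 0], -1], [[0, 0, 0.6], [0, 0, 0], -1], [[0, 0, 0.4], [0, 0, 0], -1], [[0, 0, 0.3], [0, 0, 0], -1], [[0, 0, 0.2], [0, 0, 0], -1], [[0, 0, 0.08], [0, 0, 0], -1], [[0, 0, 0], [0, 0, 0], -1], [[0, 0, 0], [0, 0, 0], -1], [[0, 0, 0], [0, 0, 0], -1]]'

```text
time_s: 8.85
ee_pos: [0.5676, -0.0606, 0.0416]
eef_rot: [3.141, -0.0, 1.176]
force: [-0.2, -1.0, -0.4]
grip_width: 0.0455
grip_force: 12.0
```

send_rows --motion '[[[0, 0, 0.03], [0, 0, 0], -1], [[0, 0, 0.03], [0, 0, 0], -1], [[0, 0, 0], [0, 0, 0], -1], [[0, 0, 0], [0, 0, 0], -1]]'

```text
time_s: 9.25
ee_pos: [0.5673, -0.0605, 0.0392]
eef_rot: [-3.142, -0.0, 1.176]
force: [0.2, 0.3, -0.6]
grip_width: 0.0454
grip_force: 12.0
```

send_rows --motion '[[[0, 0, 0.03], [0, 0, 0], -1], [[0, 0, 0.02], [0, 0, 0], -1], [[0, 0, 0], [0, 0, 0], -1], [[0, 0, 0], [0, 0, 0], -1]]'

```text
time_s: 9.65
ee_pos: [0.5673, -0.0606, 0.0377]
eef_rot: [-3.142, 0.0, 1.176]
force: [0.4, -0.4, -0.6]
grip_width: 0.0453
grip_force: 12.0
```

send_rows --motion '[[[0, 0, 0.02], [0, 0, 0], -1], [[0, 0, 0], [0, 0, 0], -1], [[0, 0, 0], [0, 0, 0], -1]]'

```text
time_s: 9.95
ee_pos: [0.5674, -0.0605, 0.0374]
eef_rot: [3.141, -0.0, 1.176]
force: [-1.7, 0.6, 2.3]
grip_width: 0.0458
grip_force: 12.0
```

send_rows --motion '[[[0, 0, 0], [0, 0, 0], 0.1], [[0, 0, 0], [0, 0, 0], 0.2], [[0, 0, 0], [0, 0, 0], 0.4], [[0, 0, 0], [0, 0, 0], 0.6], [[0, 0, 0], [0, 0, 0], 0.6], [[0, 0, 0], [0, 0, 0], 0.6], [[0, 0, 0], [0, 0, 0], 0.6]]'

```text
time_s: 10.65
ee_pos: [0.5673, -0.0605, 0.0371]
eef_rot: [-3.142, 0.0, 1.176]
force: [0.3, -0.2, 0.7]
grip_width: 0.0751
grip_force: 0.0
```

send_rows --motion '[[[0, 0, -0.3], [0, 0, 0], 0.6], [[0, 0, -0.6], [0, 0, 0], 0.6], [[0, 0, -0.9], [0, 0, 0], 0.6], [[0, 0, -1], [0, 0, 0], 0.6], [[0, 0, -1], [0, 0, 0], 0.6], [[0, 0, -1], [0, 0, 0], 0.6], [[0, 0, -1], [0, 0, 0], 0.6], [[0, 0, -0.8], [0, 0, 0], 0.6], [[0, 0, -0.4], [0, 0, 0], 0.6], [[0, 0, 0], [0, 0, 0], -1], [[0, 0, 0], [0, 0, 0], -1]]'

```text
time_s: 11.75
ee_pos: [0.567, -0.0605, 0.2461]
eef_rot: [-3.14, 0.0, 1.176]
force: [-0.6, 0.3, -0.7]
grip_width: 0.0627
grip_force: 0.0
```

```bash
python3 - <<'E'
from h import *
o=get_obs(); print(o["time_s"],o["ee_pos"],o["grip_width"])
w=camera("wrist"); np.savez("w3.npz",**w); save("w3.png",w["pixels"])
s=camera("scene"); np.savez("s3.npz",**s)
E
```

```text
11.75 [ 0.56698726 -0.06048451  0.24610601] 0.06268713382993947
```

View pics/w3.png

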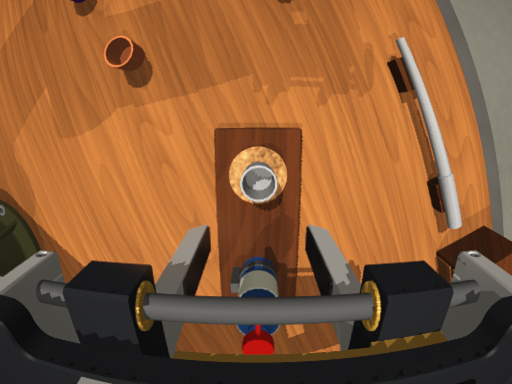

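The beaker stands on the pad at (258,183), with the cork visible all round it. The red cap shows below at (258,342). I'll check both numerically.

```bash
python3 - <<'E'
from h import *
c=dict(np.load("w3.npz")); M=R.from_rotvec(np.ravel(c["rvec"])).as_matrix(); o=-M.T@np.ravel(c["tvec"])
v,u=np.mgrid[:384,:512]; D=fishplane(c,u,v,0.)-o; X=o+D*(c["depth"]/(D@M.T)[...,2])[...,None]
b=X[150:215,225:295]; t=b[(b[...,2]>.068)&(b[...,2]<.082)]; print(len(t),cv2.minEnclosingCircle(t[:,:2].astype(np.float32)),np.median(t[:,2]))
hsv=cv2.cvtColor(c["pixels"],cv2.COLOR_RGB2HSV); m=((hsv[...,0]<8)|(hsv[...,0]>172))&(hsv[...,1]>150); m[:320]=0
k=X[m]; k=k[(k[:,2]>.18)&(k[:,2]<.21)]; print("cap",len(k),k.mean(0),k.min(0),k.max(0))
go(.5097,-.198,.215)
E
```

```text
332 ((0.56794273853302, -0.06102197244763374), 0.022939788177609444) 0.07419613045061949
cap 693 [ 0.51394538 -0.18903572  0.19288957] [ 0.4945856  -0.20770345  0.18005402] [ 0.52759787 -0.17120997  0.19822548]
[ 0.5669 -0.0605  0.2457] [-3.139  0.     1.176] 0.05438974845690194 units [-4.96  0.01  1.03]
```

send_rows --motion '[[[-0.5, 0, 0], [0, 0, 0], -1], [[-0.8, 0, 0], [0, 0, 0], -1], [[-0.9, 0, 0], [0, 0, 0], -1], [[-0.9, 0, 0], [0, 0, 0], -1], [[-0.9, 0, 0], [0, 0, 0], -1], [[-0.66, 0, 0], [0, 0, 0], -1], [[-0.3, 0, 0.2], [0, 0, 0], -1], [[0, 0, 0.4], [0, 0, 0], -1], [[0, 0, 0.4], [0, 0, 0], -1], [[0, 0, 0.2], [0, 0, 0], -1], [[0, 0, 0], [0, 0, 0], -1], [[0, 0, 0], [0, 0, 0], -1]]'

```text
time_s: 13.05
ee_pos: [0.5103, -0.1974, 0.2112]
eef_rot: [-3.142, -0.0, 1.177]
force: [0.0, 0.9, 0.8]
grip_width: 0.0008
grip_force: 0.0
```

```bash
python3 - <<'E'
from h import *
go(.5097,-.198,.196)
d=camera("side"); np.savez("d4.npz",**d); s=camera("scene")
a=cv2.resize(d["pixels"][175:275,210:310],(400,400)); b=cv2.resize(s["pixels"][130:230,160:260],(400,400))
save("p4.png",np.hstack([a,b]))
E
```

```text
[ 0.5103 -0.1974  0.2112] [-3.142 -0.     1.177] 0.0007590289867159357 units [-0.02 -0.01  0.51]
```

View pics/p4.png

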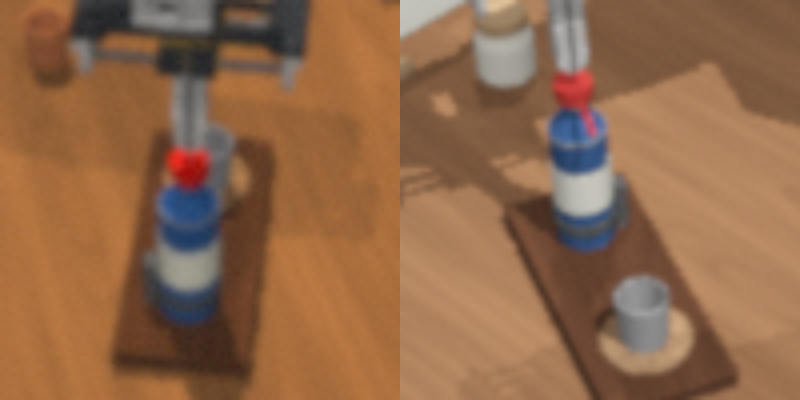

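The fingers sit centred over the red cap in both crops: (188,160) in the left one and (573,85) in the right. The beaker is standing on the pad. Pressing now.

send_rows --motion '[[[0, 0, 0.2], [0, 0, 0], -1], [[0, 0, 0.2], [0, 0, 0], -1], [[0, 0, 0.1], [0, 0, 0], -1], [[0, 0, 0.1], [0, 0, 0], -1], [[0, 0, 0.1], [0, 0, 0], -1], [[0, 0, 0.05], [0, 0, 0], -1], [[0, 0, 0], [0, 0, 0], -1], [[0, 0, 0], [0, 0, 0], -1]]'

```text
time_s: 13.95
ee_pos: [0.51, -0.1979, 0.1888]
eef_rot: [3.142, -0.0, 1.176]
force: [-2.8, 1.5, 4.3]
grip_width: 0.0007
grip_force: 2.3
```

send_rows --motion '[[[0, 0, 0.05], [0, 0, 0], -1], [[0, 0, 0.02], [0, 0, 0], -1], [[0, 0, 0], [0, 0, 0], -1], [[0, 0, 0], [0, 0, 0], -1]]'

```text
time_s: 14.35
ee_pos: [0.5102, -0.1979, 0.1881]
eef_rot: [3.14, 0.0, 1.176]
force: [-8.3, 3.3, 16.5]
grip_width: 0.0003
grip_force: 8.1
```

Stop reached: 16 N at z = 0.188, so the cap is fully down. Raising the fingers straight up.

send_rows --motion '[[[0, 0, -0.2], [0, 0, 0], -1], [[0, 0, -0.4], [0, 0, 0], -1], [[0, 0, -0.6], [0, 0, 0], -1], [[0, 0, -0.8], [0, 0, 0], -1], [[0, 0, -0.8], [0, 0, 0], -1], [[0, 0, -0.5], [0, 0, 0], -1], [[0, 0, 0], [0, 0, 0], -1], [[0, 0, 0], [0, 0, 0], -1], [[0, 0, 0], [0, 0, 0], -1]]'

```text
time_s: 15.25
ee_pos: [0.5098, -0.1978, 0.2844]
eef_rot: [-3.14, -0.0, 1.176]
force: [-0.3, 0.1, -0.9]
grip_width: 0.0007
grip_force: 0.0
```

```bash
python3 - <<'E'
from h import *
o=get_obs(); print(o["time_s"],o["ee_pos"],o["force"])
for n in("side","scene"):
    c=camera(n); P=cloud(c); hsv=cv2.cvtColor(c["pixels"],cv2.COLOR_RGB2HSV)
    D=lambda x,y,r:np.hypot(P[...,0]-x,P[...,1]-y)<r
    k=P[D(.51,-.198,.025)&((hsv[...,0]<8)|(hsv[...,0]>172))&(hsv[...,1]>170)]
    q=P[D(.568,-.061,.033)&(P[...,2]>.035)&(P[...,2]<.09)]
    print(n,"cap top",np.percentile(k[:,2],[50,90,98]).round(4),"beaker",((q.max(0)+q.min(0))/2).round(4),q[:,2].max())
    for k_,(x,y) in dict(copper=(.462,.177)).items():
        q=P[D(x,y,.05)&(P[...,2]>.01)&(P[...,2]<.08)]; print(k_,q.mean(0).round(4))
E
```

```text
15.25 [ 0.50979908 -0.19779198  0.28443741] [-0.34778457  0.0560792  -0.85862966]
side cap top [0.1933 0.1967 0.1975] beaker [ 0.5676 -0.0617  0.0559] 0.07622775644470915
copper [0.4598 0.1737 0.0327]
scene cap top [0.1957 0.1991 0.2027] beaker [ 0.5697 -0.0612  0.0573] 0.07932381375533105
copper [0.4641 0.1788 0.034 ]
```

The cap is back up, the beaker is on the pad, and the copper beaker hasn't moved.

```bash
python3 -c "
from station import *
print(hand_in())"
```

```text
the job is handed in; nothing more can be done
None
```

The silver beaker stands upright and released on the cork pad, about 1–2 mm off centre. The cap was pressed to its stop and sprang back up, the copper beaker did not move, and I handed the job in at about 15 s; the judge's verdict was not shown.

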